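Slide the garnish station's cover shut past its spring catch

TASK

Close the garnish station: press the red thumb plate of the spring catch down with a fingertip and, keeping it held down until the cover's front edge has passed over the catch, push the steel cover by its blue tab over the egg pan, all the way home against the end stop, so that the catch springs up behind it. Push the cover along its rails without slamming it, never lift it, leave the things standing around where they are, and finish with the hand clear.

Things in the scene. Friction and masses are not known exactly. Their poses are not given: they have to be found in the camera images.
- station: Fixed steel garnish station, 467 mm long (y), 212 deep (x), rail tops 95 mm above the work surface at x = -100 and +100. Origin: underside, in line with the catch, midway between the rails; +y is the closing direction, -x the catch side, facing the robot. Egg pan at y = 27 to 189, rim just under the rails; plain deck at y < 0. Nothing beyond x = -106 but the catch plate and its two spring barrels.
- home_stop (a point): Middle of the home end stop's face, at rail height: x = 0, y = +203 mm of the station's frame; the stop stands 17 mm above the rails. (The opposite stop's face is at y = -220 mm; the spring barrels under the thumb plate are 78 mm high at y = -64 to -46 and 46 to 64.)
- cover: Loose steel cover, about 0.9 kg, 190 mm (y) x 208 mm (x), 14 mm high, lying on the rails by its weight, guided by ribs with 2 mm play; slides easily (friction about 0.25). Origin: centre of its underside; axes as the station's. Starts parked with its leading edge 4 to 20 mm short of the stop lug; fully home its origin is at y = +108 mm of the station.
- catch (a joint): Travel of the spring catch in m: 0 = up (its lug stands 9 mm above the rails and blocks the cover), 0.012 = fully down, rigid stop. From 0.009 the lug is level with the rails and the cover can pass; press beyond that. Spring about 2 N at the top, 3.5 N fully down. It comes up by itself, but stays at 0.009 while the cover lies over the lug.
- thumb_plate (a point): Centre of the top face of the catch's red thumb plate, moving with it: 170 mm long (station y), 34 mm wide (x), level, outside the front rail. At x = -125, y = 0 mm of the station, 4 mm above the rails when up. Can be pressed anywhere along its length; a fingertip slides along it easily.
- stop_lug (a point): Centre of the top of the catch's steel stop lug in the front rail: 10 mm along y, 8 mm along x, one piece with the thumb plate; at x = -100, y = 0 mm of the station.
- push_tab (a point): Middle of the push face (looking to -y) of the blue tab at the cover's leading end. Upright plate 4 mm thick (y), sticking 36 mm out from the cover's front over the thumb plate, from 8 to 36 mm above the rails (4 mm clear of the raised plate). Push face 12 mm behind the leading edge; 48 to 64 mm of thumb plate lie behind it at the start. A second tab stands 170 mm behind it.
- lead_edge (a point): Bottom of the cover's leading edge at the front rail. Blocked at y = -5 mm of the station while the catch is up; at y = +203 mm when fully home.
- sauce: Bystander: yellow sauce bottle, 56 mm across, 118 mm tall, origin under its centre.
- ramekin: Bystander: white ramekin, 84 mm across, 46 mm tall, origin under its centre.
- shaker: Bystander: steel shaker, 52 mm across, 92 mm tall, origin under its centre.

How it is judged:
By the outcome, as a careful person would: the job done as asked, in the order asked, and still so for the second after the job is handed in, with the robot touching nothing.
It also fails if it takes over 38 s, if anything falls off the work surface, if the arm or the gripper's body presses on something with over 40 N, if the wrist force passes 120 N, or if a joint passes its speed limit or range.

ROBOT

A 6-joint arm with a two-finger parallel gripper is mounted at the origin on the work surface. World frame = base frame: x ahead of the robot, y to its left, z up, the work surface at z = 0. Lengths are in mm, angles in rad, forces in N, time in s.
With the tool pointing down it reaches from about 350 to 975 mm from the base axis. Payload 7.1 kg.
Tool frame: the origin (TCP) lies at the very end of the fingers, on their centre line; the grasp point (between the pads) lies 19 mm behind it (ctrl.grip_point_offset is the distance from the TCP to the grasp point, in mm); z points along the fingers, y is the direction in which the jaws open and shut (so a half turn about z gives the same grasp; the last joint's range is limited). The gripper opens to 88 mm and grips with 3 to 60 N. Pads are 20 mm wide; open, the fingers measure 115 mm over their backs; the gripper's body (75 mm by 178 mm) begins 61 mm behind the grasp point.
Start: joints at [-1.352, 0.423, 1.63, -0, 1.089, -0.019], TCP at [147.247, -607.39, 222.675] pointing down, gripper open.
Joint ranges: [-3, 3], [-0.9, 2.11], [0.09, 2.58], [-1.31, 4.45], [0.11, 2.69], [-2.54, 2.54]. Speed limits (rad/s): [2.39, 2.39, 3.01, 3.14, 3.14, 3.14].

INTERFACE

Orientations are given as a rotation vector (axis times angle).
In Python, from workcell import ctrl gives the robot as it stands.
- The arm moves only by the tool move_arm, never from a script. Its argument "increments" is one flat list of numbers, 5 for each row, row after row: the closure in counts, from 0 (fully open) to 255 (shut), then the shift along the tool's x, y, z in mm, then the turn about the tool's z in degrees. In form: [grip, dx, dy, dz, yaw, grip, dx, dy, dz, yaw, ...]. A call has 1 to 12 rows; each row is the pose to reach, as a shift and turn from the pose measured when the call began, along the tool's axes at that moment; what a row does not reach only later rows make up. A row lasts 1/8 s, in which the tool goes at most 62.5 mm and 10.7 degrees, less where a joint would pass 70% of its speed; a pose out of reach is approached as far as the arm can. A call with a gripper value outside its range is refused whole. The fingers move at their own pace and stop on an object; the grip force is fixed at half the most. Time passes only in rows, so rows that repeat a pose let the fingers close. It gives the time, the measured TCP pose, the force and the opening at its end, in the units of the state.
- ctrl.get_obs(): the state, without advancing time (a new reading comes with each control period).
- ctrl.get_image(name): name is "side" or "top"; returns a dict with "frame" (400x640x3 uint8, red, green, blue), "vertical_fov" (degrees; the focal length in pixels is half the picture's height over the tangent of half this angle, whatever the lens; pixels are square), "cx", "cy" (the principal point, pixels), "distortion" ([k1, k2, p1, p2, k3] as OpenCV has them; the pictures are not rectified), "pose" (4x4, takes a point from camera to world coordinates). Camera axes: x right, y down, z forward; pixel columns grow to the right and rows downward; lengths in mm; the calibration is good to about 2 mm. A picture is of the moment at which its call begins. There is no depth.
- ctrl.close_job(): hands the job in, once; it reports no verdict.
The state is a dict: "t": time; "qpos": joint angles; "qvel": joint speeds; "joint_torque": joint torques, N m; "ee_pos": TCP position; "orientation": TCP orientation; "ft_force": force on the tool from outside, world axes, zero at the start; "moment": the same for the moment, N m; "width": finger opening in mm.
Only numpy, scipy, OpenCV 4.12 (cv2) and the standard library are available. Lean on these libraries where they do the work, as an engineer would, in place of code of your own. Each camera call takes 0.05 s, during which the arm holds its last target.

## Working session

There is one attempt and no reset: what is moved stays moved. The work goes in short steps, Python scripts to look and compute and a tool call to move; the robot and the scene stay as the last step left them, time stands still between calls to the robot, and variables do not carry over. Pictures are saved under pics/ and viewed, and the job is handed in when it is done.

Besides the shell and the picture viewer there is one more tool, called after ">>>" by a JSON object that holds its "fn" and its "kwargs". move_arm: Moves the arm, as the interface text tells. Its arguments: {"type":"object","properties":{"increments":{"type":"array","items":{"type":"number"}}},"required":["increments"]}

```bash
mkdir -p pics
cat > h.py <<'E'
import numpy as np,cv2
from workcell import ctrl
def snap(n,fn):
    im=ctrl.get_image(n); cv2.imwrite(fn,im['frame'][:,:,::-1]); 
    return im
def K(im):
    h=im['frame'].shape[0]; f=h/2/np.tan(np.radians(im['vertical_fov'])/2)
    return np.array([[f,0,im['cx']],[0,f,im['cy']],[0,0,1]])
def ray(im,p):
    u=cv2.undistortPoints(np.array([[p]],float),K(im),np.array(im['distortion'],float))[0,0]
    P=np.array(im['pose']); return P[:3,3],P[:3,:3]@np.array([u[0],u[1],1])
def onz(im,p,z):
    o,d=ray(im,p); return o+d*(z-o[2])/d[2]
def proj(im,X):
    P=np.linalg.inv(np.array(im['pose'])); r,_=cv2.Rodrigues(P[:3,:3])
    return cv2.projectPoints(np.array(X,float).reshape(-1,1,3),r,P[:3,3],K(im),np.array(im['distortion'],float))[0][:,0]
def tri(i1,p1,i2,p2):
    o1,d1=ray(i1,p1);o2,d2=ray(i2,p2)
    s=np.linalg.lstsq(np.c_[d1,-d2],o2-o1,rcond=None)[0]
    a=o1+s[0]*d1;b=o2+s[1]*d2
    return (a+b)/2,np.linalg.norm(a-b)
E
python3 - <<'E'
from h import *
import pickle
ims={}
for n in('side','top'):
    im=snap(n,f'pics/{n}0.png'); ims[n]=im
    print(n,np.round(im['pose'],3).tolist(),im['vertical_fov'],im['distortion'])
pickle.dump(ims,open('i0.pkl','wb'))
print(ctrl.get_obs())
E
```

```text
side [[-0.991, -0.096, 0.094, 476.544], [-0.133, 0.588, -0.798, 991.949], [0.021, -0.803, -0.596, 841.031], [0.0, 0.0, 0.0, 1.0]] 44.047005132213904 [0.04068162 0.         0.         0.         0.        ]
top [[0.02, -0.977, 0.213, 286.329], [-1.0, -0.02, 0.003, 17.095], [0.001, -0.213, -0.977, 1415.241], [0.0, 0.0, 0.0, 1.0]] 45.24752800435033 [-0.1306518  0.         0.         0.         0.       ]
{'t': 0.1, 'qpos': array([-1.35199948e+00,  4.23785822e-01,  1.63058649e+00, -8.62841890e-06,
        1.08859752e+00, -1.89770388e-02]), 'qvel': array([ 0.00012842, -0.00164583, -0.00267745,  0.00062956,  0.0001791 ,
        0.00028588]), 'joint_torque': array([ 7.28945743e-04, -5.45612419e+01, -2.74325269e+01,  6.45769620e-02,
        1.88031374e-02, -3.57299803e-05]), 'ee_pos': array([ 147.14228927, -606.92677589,  221.97670893]), 'orientation': array([-3.11805636e+00, -3.72458945e-01,  2.27616598e-04]), 'ft_force': array([0.39421759, 0.2795956 , 0.21211176]), 'moment': array([-0.00734473,  0.00579081,  0.03547272]), 'width': 88.02863887691862}
```

View pics/side0.png

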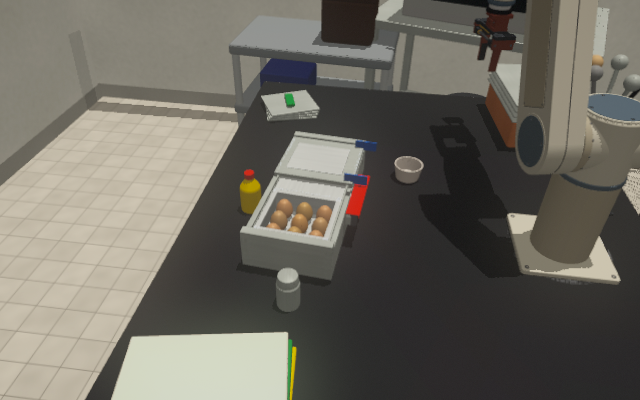

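View pics/top0.png

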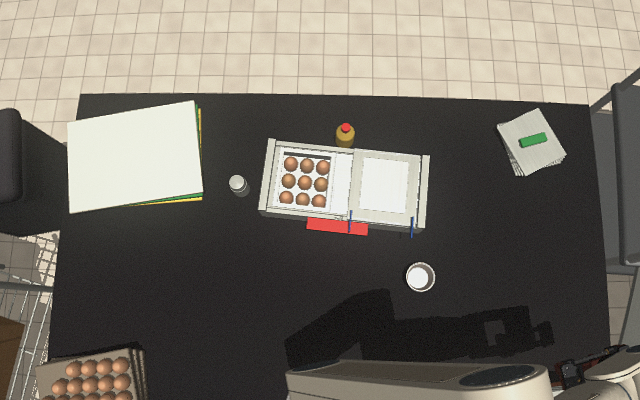

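The top view shows the station at about (345,185), with the red plate at (337,226), the blue tabs at (350,221) and (412,227), the ramekin at (420,277), the shaker at (238,184) and the sauce bottle at (345,135). I'll zoom in next and measure with colour masks.

Run:
```python
from h import *
import pickle
ims=pickle.load(open('i0.pkl','rb'))
t=ims['top'];s=ims['side']
a=cv2.resize(t['frame'][125:300,225:445,::-1],None,fx=3.6,fy=3.6,interpolation=cv2.INTER_CUBIC);cv2.imwrite('pics/t0z.png',a[:600])
a=cv2.resize(s['frame'][120:280,230:430,::-1],None,fx=3.7,fy=3.7,interpolation=cv2.INTER_CUBIC);cv2.imwrite('pics/s0z.png',a)
for n,im in ims.items():
    h=cv2.cvtColor(im['frame'],cv2.COLOR_RGB2HSV)
    for c,lo,hi in(('red',(0,180,100),(4,255,255)),('blue',(105,120,40),(125,255,255))):
        m=cv2.inRange(h,lo,hi)
        k,l,st,ce=cv2.connectedComponentsWithStats(m)
        for i in range(1,k):
            if st[i,4]>12 and 230<ce[i][0]<440 and 120<ce[i][1]<300:
                p=np.argwhere(l==i)[:,::-1].astype(np.float32)
                print(n,c,st[i],ce[i].round(1),cv2.boxPoints(cv2.minAreaRect(p)).round(1).tolist())
```

```text
side red [244 170  10   6  48] [248.5 172.4] [[244.0, 170.0], [253.0, 170.0], [253.0, 175.0], [244.0, 175.0]]
side red [367 176   3   9  14] [367.9 179.6] [[366.3999938964844, 183.89999389648438], [368.0, 175.8000030517578], [369.3999938964844, 176.10000610351562], [367.79998779296875, 184.1999969482422]]
side red [346 185  22  31 407] [356.4 199.9] [[345.5, 212.89999389648438], [353.79998779296875, 182.39999389648438], [367.1000061035156, 186.0], [358.79998779296875, 216.5]]
side blue [357 141  20  10 130] [367.8 144.9] [[356.1000061035156, 147.60000610351562], [357.20001220703125, 139.3000030517578], [376.1000061035156, 142.0], [375.0, 150.3000030517578]]
top blue [411 217   2  21  31] [411.7 228.8] [[411.0, 217.0], [412.0, 217.0], [412.0, 237.0], [411.0, 237.0]]
```

```bash
sleep 0
```

```text
(no output)
```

View pics/t0z.png

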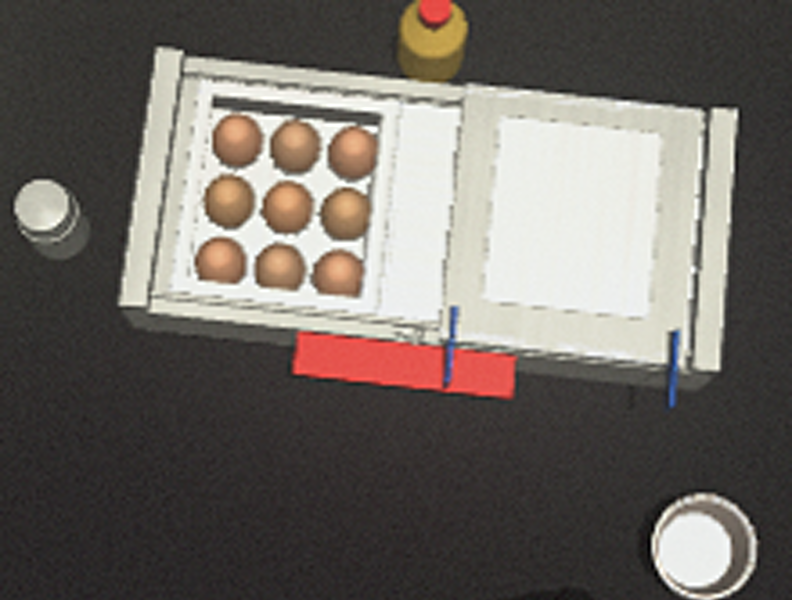

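View pics/s0z.png

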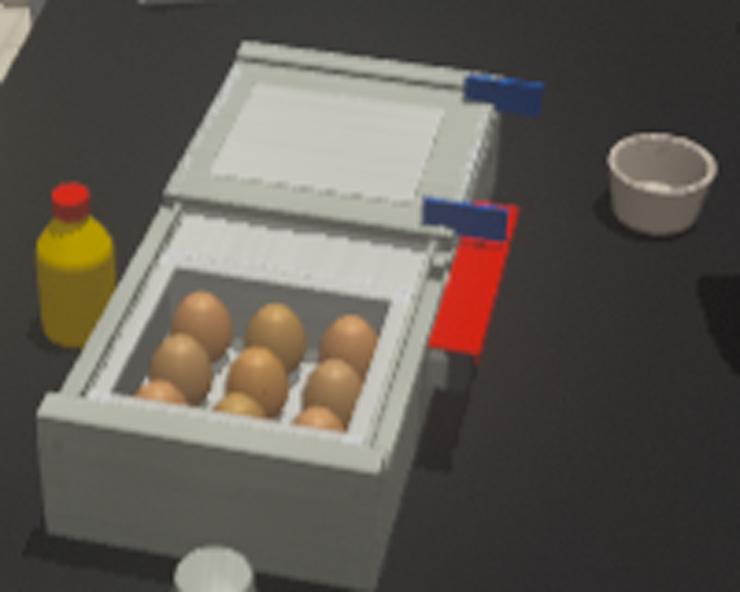

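Run:
```python
from h import *
import pickle
ims=pickle.load(open('i0.pkl','rb'))
t=ims['top'];s=ims['side']
tp=lambda u,v:(225+(u+.5)/3.6-.5,125+(v+.5)/3.6-.5)
sp=lambda u,v:(230+(u+.5)/3.7-.5,120+(v+.5)/3.7-.5)
# station from cap corners z=112 and red z=99
W=[];S=[]
for q,l,z in [((157,48),(106,225),112),((120,304),(-106,225),112),((738,110),(106,-242),112),((718,370),(-106,-242),112),
  ((297,331),(-108,85),99),((293,375),(-142,85),99),((513,398),(-142,-85),99),((517,356),(-108,-85),99)]:
    w=onz(t,tp(*q),z); W.append(w[:2]);S.append(l)
W=np.array(W);S=np.array(S,float)
def fit(S,W):
    sc=S.mean(0);wc=W.mean(0);U,_,V=np.linalg.svd((S-sc).T@(W-wc))
    R=(U@V).T; return R,wc-R@sc
for idx in (slice(0,4),slice(4,8),slice(0,8)):
    R,T=fit(S[idx],W[idx]);print('T',T.round(1),'yaw',np.degrees(np.arctan2(R[1,0],R[0,0])).round(2),'res',(W[idx]-S[idx]@R.T-T).round(1).tolist())
# side check
loc=lambda w:((w[:2]-T)@R).round(1)
for q,z in [((430,347),99),((478,353),99),((517,207),99),((40,400),112),((383,468),112),]: print('side',loc(onz(s,sp(*q),z)))
# tab outer lower corner etc top edge z=131
for q in [(456,307),(446,386),(677,331),(670,407)]: print('tab top',loc(onz(t,tp(*q),131)))
for q in [(426,199),(507,208),(466,75),(543,83)]: print('tab side',loc(onz(s,sp(*q),131)))
for q,z in [((455,240),109),((165,195),109)]: print('cover lead side',loc(onz(s,sp(*q),z)))
for q,z in [((466,88),109),((441,340),109)]: print('cover lead top',loc(onz(t,tp(*q),z)))
print('ramekin',onz(t,tp(704,546),46), loc(onz(t,tp(704,546),46)))
print(loc(onz(t,tp(45,203),92)),loc(onz(t,tp(435,10),118)))
pickle.dump((R,T),open('st.pkl','wb'))
```

```text
T [631.8 -21.3] yaw -5.24 res [[-1.3, -1.0], [0.7, -1.7], [-0.5, 0.4], [1.1, 2.3]]
T [631.3 -21.2] yaw -5.12 res [[0.4, 0.9], [-0.3, -0.0], [0.4, -0.5], [-0.6, -0.4]]
T [631.5 -21.3] yaw -5.22 res [[-0.9, -1.0], [1.1, -1.6], [-0.3, 0.4], [1.3, 2.3], [-0.0, 0.9], [-0.7, -0.1], [0.3, -0.5], [-0.7, -0.4]]
side [-109.3   86.9]
side [-140.4   85.2]
side [-139.9  -84.7]
side [108.  211.4]
side [-106.1  219.6]
tab top [-82.1 -33.7]
tab top [-143.2  -32.3]
tab top [ -82.  -202.6]
tab top [-140.6 -201.7]
tab side [-82.3 -31.9]
tab side [-138.1  -35.2]
tab side [ -80.2 -203.5]
tab side [-138.8 -206.7]
cover lead side [-106.   -19.8]
cover lead side [102.6 -22. ]
cover lead top [100.  -24.6]
cover lead top [-104.6  -25.5]
ramekin [ 374.92622425 -250.18633582   46.        ] [-234.7 -251.3]
[-26.6 298.1] [159.4   6.6]
```

```bash
cat > g.py <<'E'
from h import *
import pickle,sys
from scipy.spatial.transform import Rotation as Ro
R,T=pickle.load(open('st.pkl','rb'))
o=ctrl.get_obs(); M=Ro.from_rotvec(o['orientation']).as_matrix()
loc=(o['ee_pos'][:2]-T)@R
print('t',round(o['t'],2),'local',loc.round(1),'z',o['ee_pos'][2].round(1),'F local',np.r_[o['ft_force'][:2]@R,o['ft_force'][2]].round(1),'w',round(o['width'],1))
ys=np.degrees(np.arctan2(R[1,0],R[0,0])); yt=np.degrees(np.arctan2(M[1,0],M[0,0]))
print('yaw turn needed (tool z)',round(-(ys-yt),2),'tilt z',M[:,2].round(4), 'q',o['qpos'].round(2))
for a in sys.argv[1:]:
    x,y,z=map(float,a.split(',')); w=np.r_[R@[x,y]+T,z]
    print(a,'world',w.round(1),'tool shift',(M.T@(w-o['ee_pos'])).round(1))
E
python3 g.py -- 2>/dev/null || python3 g.py ; python3 g.py " -125,-56,222" " -125,-56,130" " -125,-56,105"
```

```text
t 0.1 local [-429.1 -627.2] z 222.0 F local [0.4 0.3 0.2] w 88.0
yaw turn needed (tool z) 18.84 tilt z [-3.0e-04  1.3e-03 -1.0e+00] q [-1.35  0.42  1.63 -0.    1.09 -0.02]
t 0.1 local [-429.1 -627.2] z 222.0 F local [0.4 0.3 0.2] w 88.0
yaw turn needed (tool z) 18.84 tilt z [-3.0e-04  1.3e-03 -1.0e+00] q [-1.35  0.42  1.63 -0.    1.09 -0.02]
t 0.1 local [-429.1 -627.2] z 222.0 F local [0.4 0.3 0.2] w 88.0
yaw turn needed (tool z) 18.84 tilt z [-3.0e-04  1.3e-03 -1.0e+00] q [-1.35  0.42  1.63 -0.    1.09 -0.02]
 -125,-56,222 world [502.  -65.7 222. ] tool shift [ 472.3 -442.4    0.6]
 -125,-56,130 world [502.  -65.7 130. ] tool shift [ 472.3 -442.3   92.6]
 -125,-56,105 world [502.  -65.7 105. ] tool shift [ 472.3 -442.2  117.6]
```

>>> {"fn": "move_arm", "kwargs": {"increments": [255, 39, -37, 0, 2, 255, 79, -74, 0, 4, 255, 118, -111, 0, 6, 255, 157, -147, 0, 8, 255, 197, -184, 0, 10, 255, 236, -221, 0, 12, 255, 275, -258, 0, 14, 255, 315, -295, 0, 16, 255, 354, -332, 0, 18, 255, 400, -375, 0, 18.8, 255, 440, -412, 0, 18.8, 255, 472, -442, 0, 18.8]}}

```text
t: 1.6
ee_pos: [502.5, -64.1, 222.5]
orientation: [-3.137, 0.14, 0.001]
ft_force: [0.1, 0.3, 0.0]
width: 0.2
```

```bash
python3 g.py " -125,-56,140" " -125,-56,105"
```

```text
t 1.6 local [-124.6  -54.3] z 222.5 F local [0.1 0.4 0. ] w 0.2
yaw turn needed (tool z) 0.12 tilt z [-4.0e-04  1.4e-03 -1.0e+00] q [-0.15  0.25  1.89  0.    1.    1.51]
 -125,-56,140 world [502.  -65.7 140. ] tool shift [-0.4  1.8 82.5]
 -125,-56,105 world [502.  -65.7 105. ] tool shift [ -0.4   1.8 117.5]
```

>>> {"fn": "move_arm", "kwargs": {"increments": [255, 0, 3, 25, 0, 255, 0, 3, 50, 0, 255, 0, 3, 80, 0, 255, 0, 3, 100, 0, 255, 0, 3, 114, 0, 255, 0, 3, 114, 0]}}

```text
t: 2.35
ee_pos: [501.5, -66.9, 107.6]
orientation: [-3.137, 0.14, 0.004]
ft_force: [-0.4, -0.2, 0.5]
width: 0.4
```

```bash
cat > look.py <<'E'
from h import *
import sys
k=sys.argv[1]
t=snap('top',f'pics/t{k}.png');s=snap('side',f'pics/s{k}.png')
a=cv2.resize(t['frame'][125:275,235:435,::-1],None,fx=3,fy=3,interpolation=cv2.INTER_CUBIC)
b=cv2.resize(s['frame'][120:270,235:435,::-1],None,fx=4,fy=4,interpolation=cv2.INTER_CUBIC)
cv2.imwrite(f'pics/t{k}z.png',a);cv2.imwrite(f'pics/s{k}z.png',b)
E
python3 g.py; python3 look.py 1
```

```text
t 2.35 local [-125.4  -57.2] z 107.6 F local [-0.4 -0.2  0.5] w 0.4
yaw turn needed (tool z) 0.11 tilt z [-0.0025  0.0017 -1.    ] q [-0.16  0.43  1.97  0.    0.75  1.5 ]
```

View pics/s1z.png

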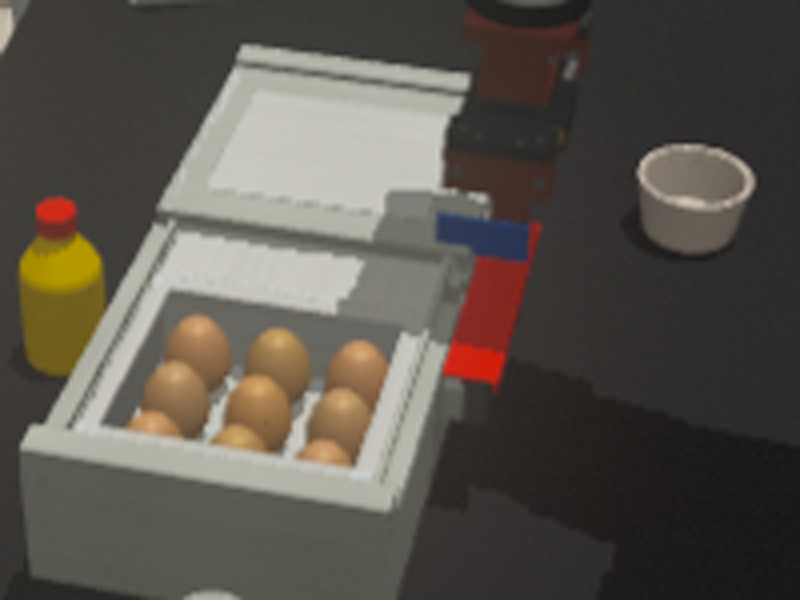

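View pics/t1z.png

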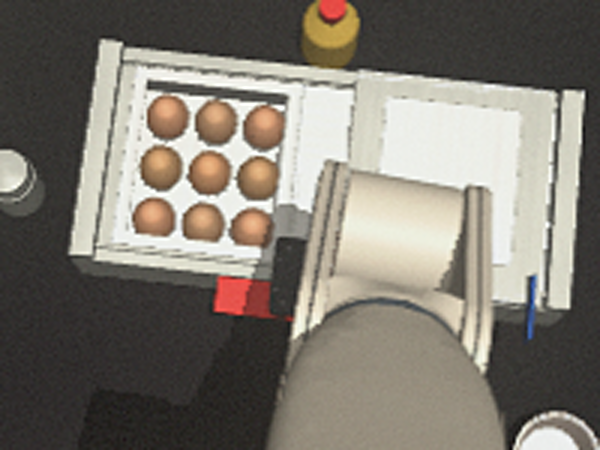

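The side view shows the fingers directly behind the leading blue tab (zoom 483,235) and over the red plate. Next I press down gradually.

>>> {"fn": "move_arm", "kwargs": {"increments": [255, 0, 0, 4, 0, 255, 0, 0, 8, 0, 255, 0, 0, 11, 0, 255, 0, 0, 14, 0, 255, 0, 0, 17, 0, 255, 0, 0, 17, 0]}}

```text
t: 3.2
ee_pos: [502.7, -67.0, 91.8]
orientation: [-3.137, 0.14, -0.0]
ft_force: [-0.4, -0.8, 2.8]
width: 0.8
```

```bash
python3 g.py
```

```text
t 3.2 local [-124.2  -57.2] z 91.8 F local [-0.3 -0.8  2.8] w 0.8
yaw turn needed (tool z) 0.11 tilt z [ 2.0e-04  1.3e-03 -1.0e+00] q [-0.16  0.45  1.97  0.    0.72  1.5 ]
```

>>> {"fn": "move_arm", "kwargs": {"increments": [255, 0, 0, 2, 0, 255, 0, 0, 3, 0, 255, 0, 0, 4, 0, 255, 0, 0, 5, 0, 255, 0, 0, 5, 0]}}

```text
t: 3.82
ee_pos: [502.8, -67.1, 87.1]
orientation: [-3.137, 0.14, -0.0]
ft_force: [-2.1, -0.0, 8.5]
width: 0.2
```

```bash
python3 g.py
```

```text
t 3.83 local [-124.1  -57.3] z 87.1 F local [-2.1 -0.2  8.5] w 0.2
yaw turn needed (tool z) 0.11 tilt z [ 3.0e-04  1.2e-03 -1.0e+00] q [-0.16  0.46  1.97  0.    0.71  1.5 ]
```

>>> {"fn": "move_arm", "kwargs": {"increments": [255, 0, -3, 0.5, 0, 255, 0, -6, 0.5, 0, 255, 0, -9, 0.5, 0, 255, 0, -12, 0.5, 0, 255, 0, -15, 0.5, 0, 255, 0, -18, 0.5, 0, 255, 0, -21, 0.5, 0, 255, 0, -24, 0.5, 0]}}

```text
t: 4.82
ee_pos: [506.5, -44.7, 87.3]
orientation: [3.138, -0.139, 0.006]
ft_force: [1.5, -10.7, 4.3]
width: 0.6
```

```bash
python3 g.py; python3 look.py 2
```

```text
t 4.83 local [-122.4  -34.6] z 87.3 F local [  2.5 -10.5   4.3] w 0.6
yaw turn needed (tool z) 0.14 tilt z [ 0.0036 -0.001  -1.    ] q [-0.11  0.46  1.97 -0.    0.7   1.55]
```

View pics/s2z.png

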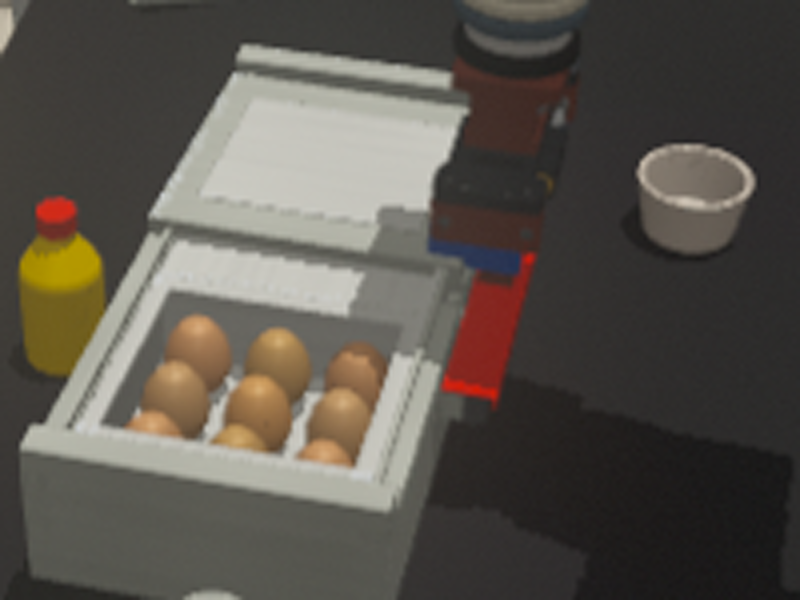

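>>> {"fn": "move_arm", "kwargs": {"increments": [255, 0, 0, 1.2, 0, 255, -1, -2, 1.2, 0, 255, -2, -4, 1.2, 0]}}

```text
t: 5.3
ee_pos: [506.7, -42.1, 87.2]
orientation: [3.135, -0.138, 0.012]
ft_force: [1.6, -13.0, 7.6]
width: -0.2
```

```bash
python3 g.py
```

```text
t 5.3 local [-122.4  -32. ] z 87.2 F local [  2.8 -12.8   7.6] w -0.2
yaw turn needed (tool z) 0.18 tilt z [ 0.0077 -0.0035 -1.    ] q [-0.1   0.46  1.98 -0.    0.7   1.56]
```

>>> {"fn": "move_arm", "kwargs": {"increments": [255, -1, -3, 0.8, 0, 255, -1, -5, 0.8, 0, 255, -1, -5, 0.8, 0]}}

```text
t: 5.68
ee_pos: [507.3, -38.7, 87.2]
orientation: [3.133, -0.137, 0.016]
ft_force: [-0.8, -11.7, 9.4]
width: 0.3
```

```bash
python3 g.py; python3 look.py 3
```

```text
t 5.67 local [-122.2  -28.6] z 87.2 F local [  0.2 -11.8   9.4] w 0.3
yaw turn needed (tool z) 0.22 tilt z [ 0.0099 -0.0059 -0.9999] q [-0.1   0.46  1.98 -0.01  0.69  1.57]
```

View pics/s3z.png

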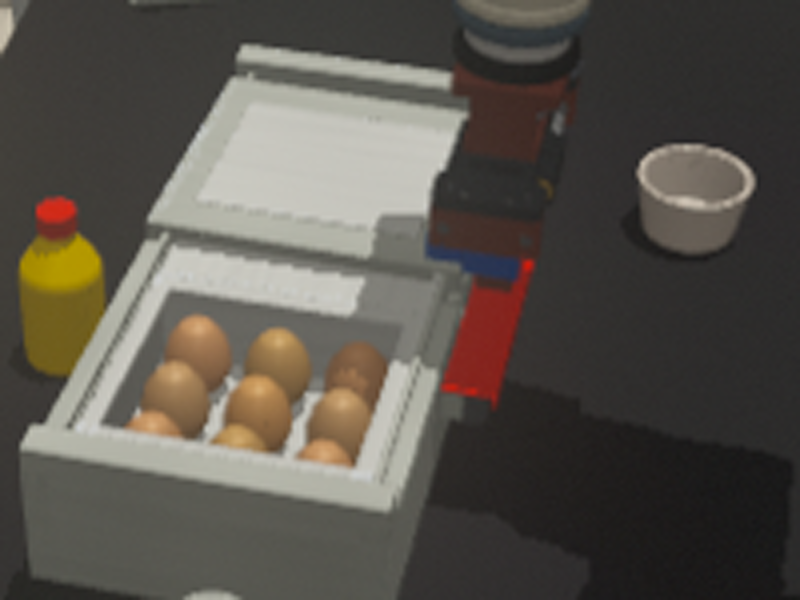

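View pics/t3z.png

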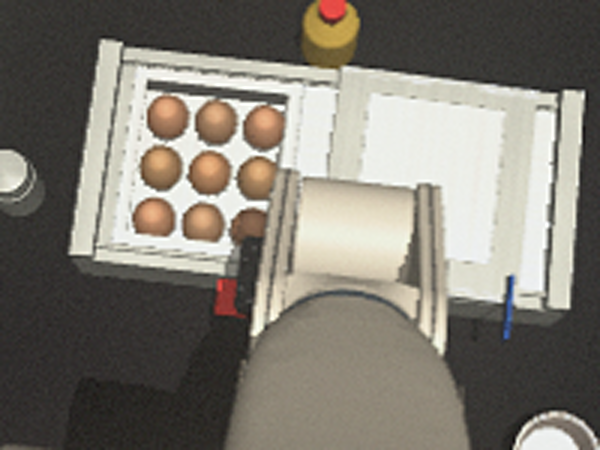

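```bash
cat > tab.py <<'E'
from h import *
import pickle,sys
R,T=pickle.load(open('st.pkl','rb'))
im=ctrl.get_image('top') if len(sys.argv)<2 else pickle.load(open('i0.pkl','rb'))['top']
h=cv2.cvtColor(im['frame'],cv2.COLOR_RGB2HSV)
m=cv2.inRange(h,(105,100,40),(130,255,255)); m[:200]=0;m[245:]=0;m[:,:200]=0;m[:,440:]=0
k,l,st,ce=cv2.connectedComponentsWithStats(m)
for i in range(1,k):
    if st[i,4]>8:
        c=((onz(im,ce[i],128)[:2]-T)@R).round(1); print(ce[i].round(1),st[i,4],'local',c,' lead est', round(c[1]+170+14,1),'or',round(c[1]+14,1))
E
python3 tab.py 0; python3 tab.py
```

```text
[349.9 217.9] 9 local [-104.   -32.1]  lead est 151.9 or -18.1
[411.7 228.4] 33 local [-114.2 -202.8]  lead est -18.8 or -188.8
[349.1 226.1] 9 local [-126.8  -32.3]  lead est 151.7 or -18.3
[404.2 228. ] 34 local [-115.6 -182.2]  lead est 1.8 or -168.2
```

>>> {"fn": "move_arm", "kwargs": {"increments": [255, -1, -4, 0.5, 0, 255, -1, -8, 0.5, 0, 255, -1, -12, 0.5, 0, 255, -2, -16, 0.5, 0, 255, -2, -20, 0.4, 0, 255, -2, -24, 0.4, 0, 255, -2, -28, 0.4, 0, 255, -2, -32, 0.4, 0, 255, -3, -36, 0.3, 0, 255, -3, -40, 0.3, 0]}}

```text
t: 7.08
ee_pos: [509.6, 0.1, 87.4]
orientation: [3.131, -0.136, 0.022]
ft_force: [2.6, -10.5, 5.3]
width: 0.3
```

```bash
python3 g.py; python3 tab.py
```

```text
t 7.08 local [-123.4   10.2] z 87.4 F local [  3.5 -10.2   5.3] w 0.3
yaw turn needed (tool z) 0.23 tilt z [ 0.0136 -0.0077 -0.9999] q [-0.02  0.46  1.98 -0.01  0.69  1.65]
[390.1 226.5] 33 local [-115.7 -143.6]  lead est 40.4 or -129.6
```

>>> {"fn": "move_arm", "kwargs": {"increments": [255, -1, 3, 0, 0, 255, -1, 5, -1, 0, 255, -1, 5, -6, 0, 255, -1, 5, -13, 0, 255, -1, 5, -13, 0]}}

```text
t: 7.75
ee_pos: [508.0, -4.3, 100.9]
orientation: [3.132, -0.136, 0.022]
ft_force: [-0.1, -0.1, 0.4]
width: 0.6
```

```bash
python3 g.py; python3 tab.py; python3 look.py 4
```

```text
t 7.75 local [-124.6    5.8] z 100.9 F local [-0.  -0.1  0.4] w 0.6
yaw turn needed (tool z) 0.24 tilt z [ 0.014  -0.0074 -0.9999] q [-0.03  0.44  1.97 -0.01  0.72  1.64]
[389.9 226.3] 36 local [-115.1 -142.8]  lead est 41.2 or -128.8
```

View pics/s4z.png

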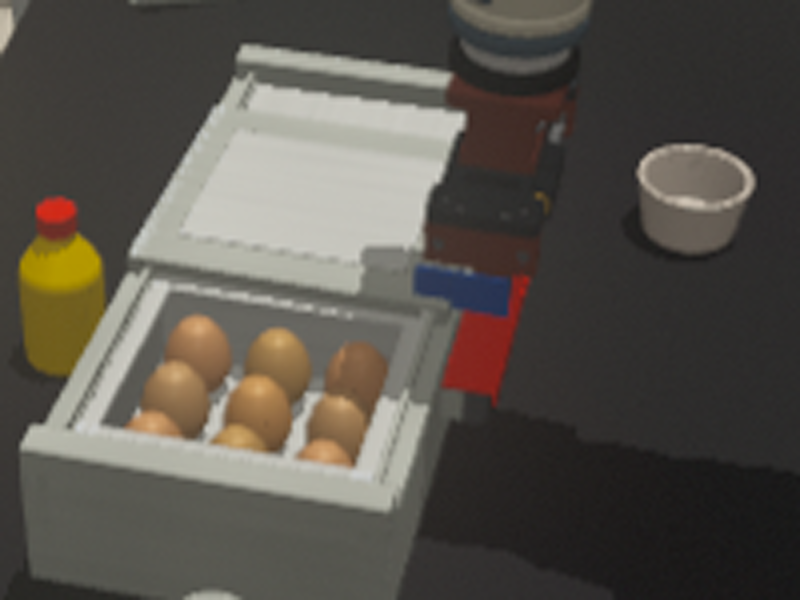

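>>> {"fn": "move_arm", "kwargs": {"increments": [255, 0, -3, 0, 0, 255, 0, -6, 0, 0, 255, 0, -12, 0, 0, 255, 0, -20, 0, 0, 255, 0, -30, 0, 0, 255, 0, -40, 0, 0, 255, 0, -50, 0, 0, 255, 0, -60, 0, 0, 255, 0, -70, 0, 0, 255, 0, -80, 0, 0, 255, 0, -88, 0, 0, 255, 0, -92, 0, 0]}}

```text
t: 9.4
ee_pos: [516.0, 86.6, 100.0]
orientation: [3.13, -0.135, 0.022]
ft_force: [-0.7, -10.5, 3.8]
width: 0.4
```

```bash
python3 g.py; python3 tab.py
```

```text
t 9.4 local [-124.9   97. ] z 100.0 F local [  0.2 -10.5   3.8] w 0.4
yaw turn needed (tool z) 0.3 tilt z [ 0.0134 -0.0094 -0.9999] q [ 0.15  0.45  1.94 -0.02  0.73  1.82]
[359.1 222. ] 23 local [-112.4  -58.3]  lead est 125.7 or -44.3
```

>>> {"fn": "move_arm", "kwargs": {"increments": [255, 0, -6, 0, 0, 255, 0, -13, 0, 0, 255, 0, -21, 0, 0, 255, 0, -29, 0, 0, 255, 0, -37, 0, 0, 255, 0, -44, 0, 0, 255, 0, -50, 0, 0, 255, 0, -55, 0, 0, 255, 0, -59, 0, 0, 255, 0, -62, 0, 0, 255, 0, -64, 0, 0]}}

```text
t: 10.82
ee_pos: [521.7, 149.3, 100.0]
orientation: [3.128, -0.134, 0.022]
ft_force: [0.3, -12.0, 7.6]
width: 0.2
```

```bash
python3 g.py; python3 tab.py;python3 look.py 5
```

```text
t 10.82 local [-124.9  159.9] z 100.0 F local [  1.4 -11.9   7.6] w 0.2
yaw turn needed (tool z) 0.32 tilt z [ 0.0136 -0.0115 -0.9998] q [ 0.27  0.48  1.9  -0.02  0.76  1.94]
```

View pics/s5z.png

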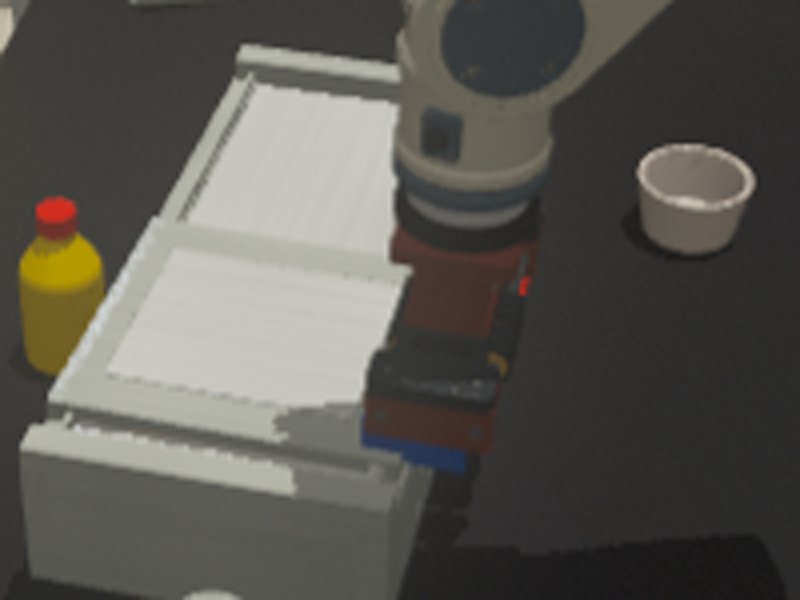

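>>> {"fn": "move_arm", "kwargs": {"increments": [255, 0, -2, 0, 0, 255, 0, -4, 0, 0, 255, 0, -6, 0, 0, 255, 0, -7.5, 0, 0, 255, 0, -9, 0, 0, 255, 0, -10.5, 0, 0, 255, 0, -11.5, 0, 0, 255, 0, -12.5, 0, 0]}}

```text
t: 11.98
ee_pos: [522.7, 160.5, 100.0]
orientation: [3.126, -0.133, 0.022]
ft_force: [-0.0, -10.8, 4.6]
width: 0.5
```

```bash
python3 g.py
```

```text
t 11.97 local [-124.9  171.1] z 100.0 F local [  1.  -10.7   4.6] w 0.5
yaw turn needed (tool z) 0.34 tilt z [ 0.0133 -0.0136 -0.9998] q [ 0.29  0.48  1.89 -0.02  0.76  1.96]
```

>>> {"fn": "move_arm", "kwargs": {"increments": [255, 0, -1, 0, 0, 255, 0, -2, 0, 0, 255, 0, -3, 0, 0, 255, 0, -3, 0, 0]}}

```text
t: 12.48
ee_pos: [522.8, 162.1, 100.0]
orientation: [3.123, -0.132, 0.021]
ft_force: [0.7, -8.8, 3.2]
width: 0.8
```

```bash
python3 g.py; python3 look.py 6
```

```text
t 12.47 local [-125.   172.8] z 100.0 F local [ 1.5 -8.7  3.2] w 0.8
yaw turn needed (tool z) 0.37 tilt z [ 0.0126 -0.0159 -0.9998] q [ 0.29  0.48  1.88 -0.03  0.77  1.96]
```

View pics/s6z.png

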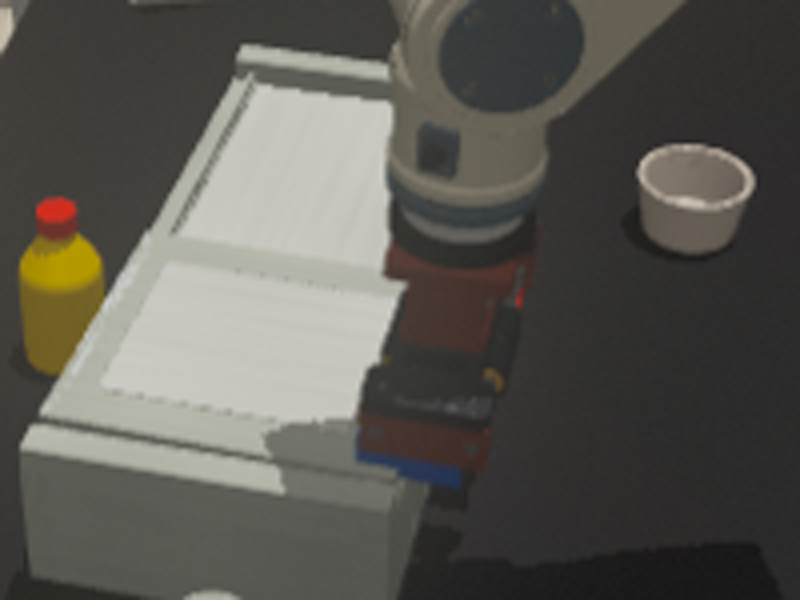

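>>> {"fn": "move_arm", "kwargs": {"increments": [255, 0, -1.5, 0, 0, 255, 0, -3, 0, 0, 255, 0, -4, 0, 0, 255, 0, -4, 0, 0]}}

```text
t: 13.08
ee_pos: [523.0, 164.7, 100.0]
orientation: [3.121, -0.132, 0.02]
ft_force: [0.5, -9.9, 3.8]
width: 0.6
```

```bash
python3 g.py
```

```text
t 13.07 local [-125.   175.4] z 100.0 F local [ 1.4 -9.8  3.8] w 0.6
yaw turn needed (tool z) 0.39 tilt z [ 0.0122 -0.0182 -0.9998] q [ 0.3   0.49  1.88 -0.03  0.77  1.97]
```

>>> {"fn": "move_arm", "kwargs": {"increments": [255, 0, -1.5, 0, 0, 255, 0, -3, 0, 0, 255, 0, -4, 0, 0, 255, 0, -4, 0, 0]}}

```text
t: 13.58
ee_pos: [523.3, 167.3, 100.1]
orientation: [3.119, -0.131, 0.02]
ft_force: [0.9, -10.4, 4.7]
width: 0.6
```

```bash
python3 g.py; python3 look.py 7
```

```text
t 13.57 local [-125.  178.] z 100.1 F local [  1.9 -10.3   4.7] w 0.6
yaw turn needed (tool z) 0.43 tilt z [ 0.0117 -0.0206 -0.9997] q [ 0.3   0.49  1.88 -0.03  0.77  1.98]
```

View pics/s7z.png

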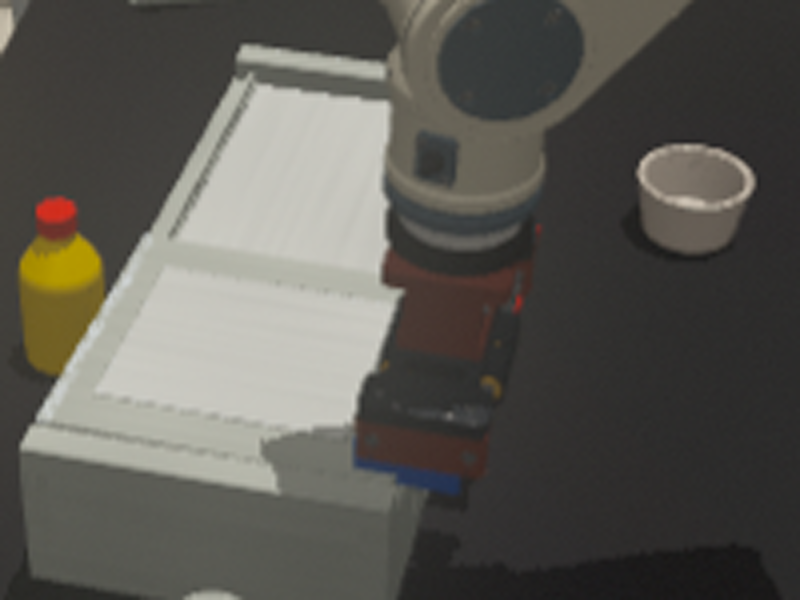

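View pics/t7z.png

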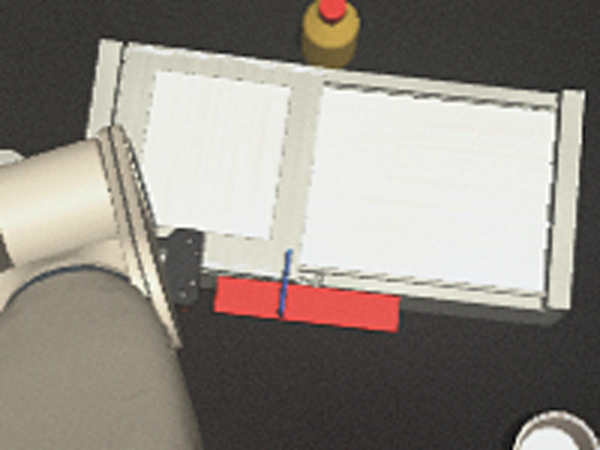

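>>> {"fn": "move_arm", "kwargs": {"increments": [255, 0, -1.5, 0, 0, 255, 0, -3, 0, 0, 255, 0, -4.5, 0, 0, 255, 0, -4.5, 0, 0]}}

```text
t: 14.18
ee_pos: [523.3, 168.5, 100.0]
orientation: [3.114, -0.129, 0.018]
ft_force: [0.8, -20.7, 6.9]
width: 0.5
```

```bash
python3 g.py; python3 tab.py
```

```text
t 14.18 local [-125.   179.2] z 100.0 F local [  2.7 -20.6   6.9] w 0.5
yaw turn needed (tool z) 0.48 tilt z [ 0.0103 -0.0258 -0.9996] q [ 0.31  0.49  1.88 -0.04  0.78  1.99]
[328.7 222.3] 14 local [-122.5   23.9]  lead est 207.9 or 37.9
```

>>> {"fn": "move_arm", "kwargs": {"increments": [255, 0, -2, 0, 0, 255, 0, -4, 0, 0, 255, 0, -4, 0, 0]}}

```text
t: 14.6
ee_pos: [523.3, 168.5, 100.1]
orientation: [3.107, -0.127, 0.015]
ft_force: [1.1, -25.1, 8.3]
width: 0.7
```

```bash
python3 g.py
```

```text
t 14.6 local [-125.1  179.2] z 100.1 F local [  3.4 -24.9   8.3] w 0.7
yaw turn needed (tool z) 0.55 tilt z [ 0.0086 -0.0321 -0.9994] q [ 0.31  0.49  1.87 -0.05  0.78  1.99]
```

>>> {"fn": "move_arm", "kwargs": {"increments": [255, 0, 5, 0, 0, 255, 0, 15, 0, 0, 255, -2, 25, 0, 0, 255, -10, 25, -20, 0, 255, -30, 25, -50, 0, 255, -60, 25, -90, 0, 255, -100, 25, -120, 0, 255, -140, 25, -140, 0, 255, -140, 25, -140, 0]}}

```text
t: 15.72
ee_pos: [378.9, 159.6, 240.4]
orientation: [3.108, -0.125, 0.018]
ft_force: [-0.1, 0.5, -0.7]
width: 0.3
```

```bash
python3 g.py; python3 tab.py; python3 look.py 8
```

```text
t 15.72 local [-268.   157.2] z 240.4 F local [-0.2  0.5 -0.7] w 0.3
yaw turn needed (tool z) 0.64 tilt z [ 0.0106 -0.031  -0.9995] q [ 0.39  0.08  2.06 -0.04  1.01  2.07]
[267.8 210.8] 30 local [-109.4  193.4]  lead est 377.4 or 207.4
[328.6 222.5] 12 local [-123.1   24.2]  lead est 208.2 or 38.2
```

View pics/s8z.png

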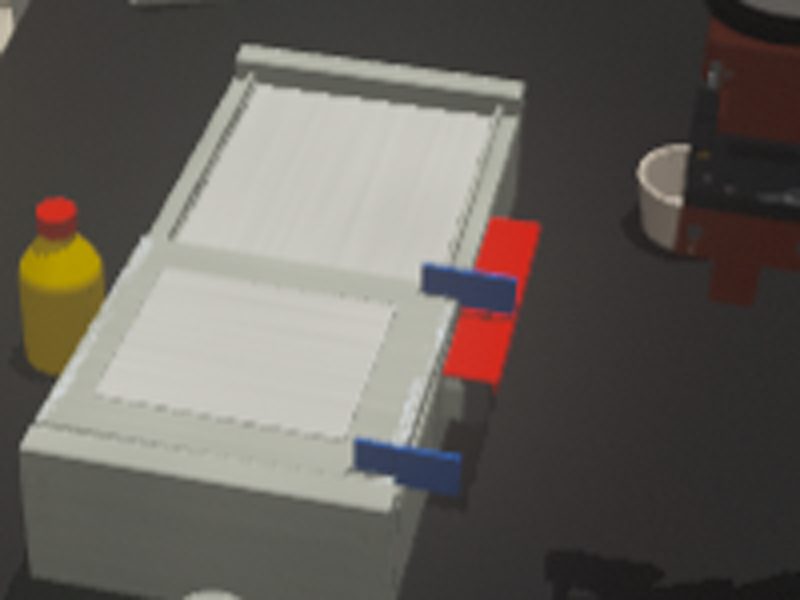

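View pics/t8z.png

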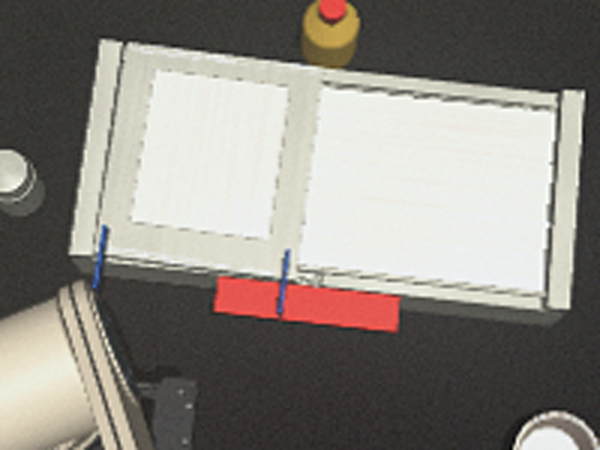

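The pictures show both tabs over at the home side, at (105,257) and (285,283) in the top zoom. In the side zoom the plate's near corner is back at (497,382), the same as before pressing; when held down it was about 403. So the catch is up, and the hand is clear.

Run:
```python
from workcell import ctrl
print(ctrl.close_job())
```

```text
the job is handed in; nothing more can be done
None
```

The garnish station is closed: the cover is fully home against the end stop, the catch has sprung up behind it, and I handed the job in at about 16 s.

- **What I did:** I pressed the red plate to its rigid stop with the closed fingertips (about 8 N). Holding it down, I pushed the blue tab until the front edge was about 40 mm past the catch. Then I backed off, lifted the finger clear of the plate, and pushed the cover slowly home.
- **Home position:** at the stop the finger stopped advancing while the push force rose from about 10 N to 25 N. In the top view the cover sits against the stop.
- **Catch:** in the side view the red plate is back at its original height. I did not measure the lug itself.
- **Surroundings:** the bottle and ramekin look unmoved, and so does what the zoomed views show of the shaker. The hand is clear, with a force reading near zero.
- **Small disagreements:** the top camera put the front edge at y = 207 to 208 mm instead of 203, and the finger reading had it 4 to 7 mm further than I predicted. I put the first down to camera calibration and single-pixel tab edges. The second I put down to the tool leaning about 2° under load.
- **Push force:** it stayed around 10 N along the rails, more than the stated friction alone would give. I think that comes from pushing off-centre against the guide ribs.

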